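# Index the announcement microphone's arm one hole

## Task

The swivel arm of the announcement microphone is locked by a spring index pin with a red pull ring. Hook a fingertip through the ring and lift the pin out of its hole, swing the arm just one hole (no further) towards the side where the logbook lies, let the pin drop fully home in that hole, and take your finger out of the ring. Use the fingertip only: do not pinch the ring or force it, and leave the megaphone, mug and radio where they stand.

Things in the scene. Friction and masses are not known exactly. Their poses are not given: they have to be found in the camera images.
- stand: Fixed grey stand with an aluminium index plate (89 x 236 mm, top 50 mm above the desk). Origin on the arm's vertical pivot axis at desk level; x along the arm as it starts (away from the robot, within 15 degrees), y left, z up. Five holes on a 130 mm radius about the pivot, 0.36 rad (47 mm) apart, the middle one on x; the pin starts in the middle one. Pivot cap 86 mm high.
- mic_arm (a joint): Arm angle about the pivot, rad, positive to the left; 0 middle hole, +0.36 / -0.36 the next hole left / right, stops at +-0.80. Play with the pin home about 0.01. Turns stiffly (1 N at the ring) and stays where left. Blue bar 34 mm wide, top 70 mm above the desk, from 35 mm behind the pivot to 220 mm beyond it; black gooseneck microphone on its far end, 177 mm and more from the pivot.
- index_pin (a joint): How far the pin is lifted, m: 0 fully home, 0.026 upper stop. It slides vertically in the arm, 130 mm from the pivot; its spring presses down with 4 N (home) to 7 N (lifted). It reaches 14 mm into the plate: lifted over 0.014 the arm is free. Lowered between holes it rides on the plate at about 0.014 and drops into the next hole it is swung over. Pin 12 mm, holes 14.5 mm wide.
- pull_ring: Red oval pull ring fixed on the pin's top, bar 8 mm thick, opening 60 mm wide across the arm by 40 mm. Origin: centre of the opening, 17 mm beyond the pin as seen from the pivot, 110 mm above the desk when home. Leans outwards 45 degrees: z = axis of the opening, up and back towards pivot and robot; x from lower to upper bar, up and outwards; y left.
- hook_point (a point): Middle of the ring's upper bar (bar centre), 34 mm beyond the pin and 127 mm above the desk when home. A finger tilted 45 degrees, pointing down and outwards along the ring's -z, passes under it through the opening, with 35 mm free beyond the opening above the arm. Rising, it lifts ring and pin by this bar; moving sideways, it takes the arm along by the ring's sides.
- hole_left (a point): Centre of the next hole to the left of the starting one (+0.36 rad), in the plate's top face; fixed.
- hole_right (a point): Centre of the next hole to the right of the starting one (-0.36 rad), in the plate's top face; fixed.
- mic_head (a point): The black microphone head at the end of the gooseneck, 280 mm from the pivot, 272 mm above the desk, carried by the arm.
- logbook: Open logbook pad, white ruled page on a blue cover, 305 x 220 x 14 mm, lying fixed on the desk to the left or to the right of the stand; origin at the centre of its underside. Its side is the side to swing to.
- megaphone: White megaphone standing on its bell (160 mm wide, 225 mm high) with a black handle, loose, on the other side of the stand; origin at the centre of its underside. Leave it alone.
- mug: White ceramic mug, 80 mm wide, 95 mm high, loose; origin at the centre of its underside. Leave it alone.
- radio: Black hand-held radio standing upright, 34 x 60 x 118 mm plus a 70 mm aerial, loose; origin at the centre of its underside. Leave it alone.

How it is judged:
By the outcome, as a careful person would: the job done as asked, in the order asked, and still so for the second after the job is handed in, with the robot touching nothing.
It also fails if it takes over 48 s, if anything falls off the work surface, if the arm or the gripper's body presses on something with over 40 N, if the wrist force passes 120 N, or if a joint passes its speed limit or range.

## Robot

A 6-joint arm with a two-finger parallel gripper is mounted at the origin on the work surface. World frame = base frame: x ahead of the robot, y to its left, z up, the work surface at z = 0. Lengths are in m, angles in rad, forces in N, time in s.
With the tool pointing down it reaches from about 0.275 to 0.85 m from the base axis. Payload 19 kg.
Tool frame: the origin (TCP) lies at the very end of the fingers, on their centre line; the grasp point (between the pads) lies 19 mm behind it; z points along the fingers, y is the direction in which the jaws open and shut (so a half turn about z gives the same grasp; the last joint's range is limited). The gripper opens to 85 mm and grips with 20 to 120 N. Pads are 22 mm wide; open, the fingers measure 114 mm over their backs; the gripper's body (76 mm by 85 mm) begins 54 mm behind the grasp point. The pads swing forward as they close: fully open they stand 13 mm farther back than shut.
Start: joints at [-1.301, 0.15, 1.437, -0, 1.554, -0.134], TCP at [0.226, -0.529, 0.196] pointing down, gripper open.
Joint ranges: [-2.8, 2.8], [-0.68, 2.1], [0.12, 2.68], [-1.39, 4.53], [0.16, 2.79], [-2.81, 2.81]. Speed limits (rad/s): [1.89, 1.89, 2.22, 3.01, 3.01, 3.01].

## Interface

Orientations are given as a unit quaternion [x, y, z, w].
In Python, from rig import * gives the robot as it stands. The module is installed in compiled form; this text tells all that it offers.
- The arm moves only by the tool step_arm, never from a script. Its argument "commands" is a list that holds one entry, the list of rows, each a list of 6 numbers: the shift along the tool's x, y, z in units of 25 mm (1.0 is 25 mm), then the turn, a rotation vector about the tool's x, y, z in units of 0.08 rad (1.0 is 0.08 rad). In form: [[[tx, ty, tz, ax, ay, az], ...]]. A call has 1 to 8 rows; each row shifts and turns the pose as measured when the row begins, along the tool's axes as they then stand; what a row does not reach is not made up. A row lasts 1/12 s, in which the tool goes at most 41.7 mm and 7.16 degrees, less where a joint would pass 70% of its speed; a pose out of reach is approached as far as the arm can. A call with a number of a shift or a turn outside -1 to 1 is refused whole. A call with a gripper value outside its range is refused whole. "jaw" is the finger opening in mm, from 0 to 85.4, set as the call begins (left out, the last holds). The fingers move at their own pace and stop on an object; "newtons" is the grip in N (left out, the last holds). Time passes only in rows, so rows that do not move let the fingers close. It gives the time, the measured TCP pose, the force and the opening at its end, in the units of the state.
- observe(): the state, without advancing time (a new reading comes with each control period).
- camera(name): name is "scene" or "top"; returns the picture (384x512x3 uint8, blue, green, red); there is no depth.
- calibration(name): a dict with "vfov" (degrees; the focal length in pixels is half the picture's height over the tangent of half this angle, whatever the lens; pixels are square), "cx", "cy" (the principal point, pixels), "dist_coeffs" ([k1, k2, p1, p2, k3] as OpenCV has them; the pictures are not rectified), "R" (3x3) and "t" (3): a world point X has camera coordinates R X + t. Camera axes: x right, y down, z forward; pixel columns grow to the right and rows downward; lengths in m; the calibration is good to about 2 mm. A picture is of the moment at which its call begins. calibration takes no time and is no camera call.
- finish_job(): hands the job in, once; it reports no verdict.
The state is a dict: "t": time; "joint_positions": joint angles; "dq": joint speeds; "joint_torque": joint torques, N m; "ee_pos": TCP position; "eef_rot": TCP orientation; "force": force on the tool from outside, world axes, zero at the start; "wrist_torque": the same for the moment, N m; "gripper_width": finger opening in m.
Only numpy, scipy, OpenCV 4.12 (cv2) and the standard library are available. Lean on these libraries where they do the work, as an engineer would, in place of code of your own. Each camera call takes 0.05 s, during which the arm holds its last target.

## Working session

There is one attempt and no reset: what is moved stays moved. The work goes in short steps, Python scripts to look and compute and a tool call to move; the robot and the scene stay as the last step left them, time stands still between calls to the robot, and variables do not carry over. Pictures are saved under pics/ and viewed, and the job is handed in when it is done.

Besides the shell and the picture viewer there is one more tool, called after "Emit:" by a JSON object that holds its "api" and its "payload". step_arm: Moves the arm, as the interface text tells. Its arguments: {"type":"object","properties":{"commands":{"type":"array"},"jaw":{"type":"number"},"newtons":{"type":"number"}},"required":["commands"]}

```bash
mkdir -p pics; python3 - <<'E'
from rig import *
import cv2
print(observe())
for n in ("scene","top"):
    im=camera(n); cv2.imwrite(f"pics/{n}0.png",im); c=calibration(n); print(n,c)
E
```

```text
{'t': 0.0, 'joint_positions': array([-1.30100883e+00,  1.50986321e-01,  1.43803232e+00,  1.54168623e-06,
        1.55379683e+00, -1.33993321e-01]), 'dq': array([-0.00152789,  0.00028923, -0.00062211, -0.00173386, -0.00108434,
       -0.00123173]), 'joint_torque': array([ 2.98452478e-04, -7.13044810e+01, -5.70871174e+01, -6.75475258e-05,
        8.78173654e-03,  5.34812114e-05]), 'ee_pos': array([ 0.2258241 , -0.52848354,  0.19537466]), 'eef_rot': array([ 9.79689080e-01,  2.00521649e-01, -4.07119519e-05, -6.10051035e-04]), 'force': array([ 0.14164674,  0.27179944, -0.15636144]), 'wrist_torque': array([-0.01392841, -0.02550837,  0.02635881]), 'gripper_width': 0.0852556576316923}
scene {'vfov': 47.82847033841912, 'cx': 256.5656300277962, 'cy': 187.0441374464565, 'dist_coeffs': array([-0.06435695,  0.        ,  0.        ,  0.        ,  0.        ]), 'R': array([[-0.50002906,  0.86596442,  0.00875016],
       [ 0.74432845,  0.43491423, -0.50677881],
       [-0.44265799, -0.24689113, -0.86203171]]), 't': array([ 0.28732151, -0.353334  ,  1.86231428])}
top {'vfov': 44.4311766137302, 'cx': 264.0492736979289, 'cy': 188.84367327443732, 'dist_coeffs': array([-0.10232508,  0.        ,  0.        ,  0.        ,  0.        ]), 'R': array([[ 0.01737409, -0.9997654 ,  0.01293357],
       [-0.99308315, -0.01875738, -0.11590525],
       [ 0.11612065, -0.01083036, -0.99317607]]), 't': array([-0.00990978,  0.60281844,  1.41416032])}
```

View pics/scene0.png

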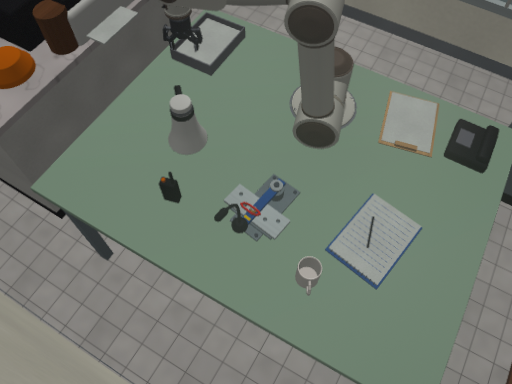

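View pics/top0.png

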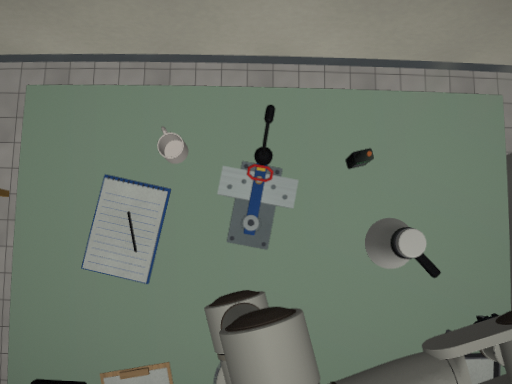

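The logbook is at about (125,230) in the top view, left of the stand (+y), so I swing to +0.36. The pivot cap is near (251,223) and the red ring near (260,173). The megaphone and radio are on the right, and the mug is at (172,147).

```bash
cat > h.py <<'E'
import cv2, numpy as np
from rig import *
def K(c):
    f=192/np.tan(np.radians(c["vfov"]/2)); return np.array([[f,0,c["cx"]],[0,f,c["cy"]],[0,0,1]])
def ray(n,uv):
    c=calibration(n); p=cv2.undistortPoints(np.array([[uv]],float),K(c),c["dist_coeffs"])[0,0]
    return -c["R"].T@c["t"], c["R"].T@np.array([p[0],p[1],1])
def onz(n,uv,z):
    o,d=ray(n,uv); return o+d*(z-o[2])/d[2]
def tri(a,b):
    (o1,d1),(o2,d2)=ray("scene",a),ray("top",b)
    s=np.linalg.lstsq(np.c_[d1,-d2],o2-o1,rcond=None)[0]
    p,q=o1+s[0]*d1,o2+s[1]*d2; return (p+q)/2,np.linalg.norm(p-q)
def proj(n,X):
    c=calibration(n); return cv2.projectPoints(np.array([X],float),cv2.Rodrigues(c["R"])[0],c["t"],K(c),c["dist_coeffs"])[0][0,0]
E
python3 - <<'E'
from h import *
for n,(x0,x1,y0,y1) in {"scene":(210,310,165,245),"top":(205,310,95,255)}.items():
    im=cv2.imread(f"pics/{n}0.png"); h=cv2.cvtColor(im,cv2.COLOR_BGR2HSV)
    roi=np.zeros(h.shape[:2],np.uint8); roi[y0:y1,x0:x1]=1
    red=((h[...,0]<6)|(h[...,0]>172))&(h[...,1]>140)&(h[...,2]>70)&(roi>0)
    blue=(h[...,0]>100)&(h[...,0]<125)&(h[...,1]>150)&(roi>0)
    ys,xs=np.nonzero(red); print(n,"red",len(xs),xs.min(),xs.max(),ys.min(),ys.max())
    cs=cv2.findContours(red.astype(np.uint8),0,2)[0]; c=max(cs,key=cv2.contourArea); e=cv2.fitEllipse(c); print(e)
    print("onz110",onz(n,e[0],.110))
    ys,xs=np.nonzero(blue); print("blue",len(xs),cv2.minAreaRect(np.c_[xs,ys].astype(np.float32)))
    cv2.imwrite(f"pics/{n}0z.png",cv2.resize(im[y0:y1,x0:x1],None,fx=5 if n=="scene" else 3.7,fy=5 if n=="scene" else 3.7,interpolation=cv2.INTER_CUBIC))
E
```

```text
scene red 61 241 259 202 215
((250.08787536621094, 208.51528930664062), (6.534475326538086, 21.391027450561523), 120.98564147949219)
onz110 [0.64134261 0.01183657 0.11      ]
blue 7 ((270.36761474609375, 192.77938842773438), (6.173949241638184, 2.2294816970825195), 59.036251068115234)
top red 130 247 272 164 181
((259.59124755859375, 172.43592834472656), (16.00593376159668, 25.980077743530273), 100.10888671875)
onz110 [0.64236358 0.0157588  0.11      ]
blue 393 ((254.9383087158203, 198.58155822753906), (10.05993366241455, 71.08258819580078), 10.5391845703125)
```

```bash
ls pics
```

```text
scene0.png
scene0z.png
top0.png
top0z.png
```

View pics/scene0z.png

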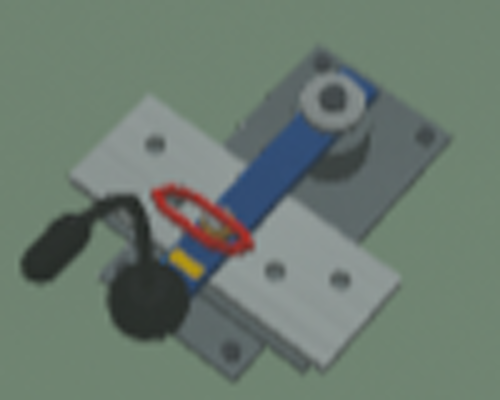

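View pics/top0z.png

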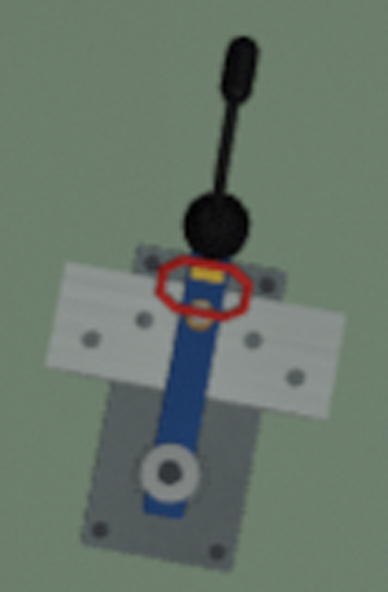

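```bash
python3 - <<'E'
from h import *
T=lambda x,y:(205+x/3.7-.4,95+y/3.7-.4); S=lambda x,y:(210+x/5-.4,165+y/5-.4)
print("cap",onz("top",T(170,473),.086),onz("scene",S(333,98),.086),tri(S(333,98),T(170,473)))
for n,t,s in (("L1",(144,320),(274,271)),("L2",(91,340),(340,281)),("R1",(252,340),None),("R2",(295,378),(155,144))):
    print(n,onz("top",T(*t),.05), onz("scene",S(*s),.05) if s else "")
print("ringc",tri((250.1,208.5),(259.6,172.4)))
print("head",tri(S(55,250),T(240,65)))
print("ball",tri(S(148,300),T(216,225)))
print("mega",onz("top",(411,242),.225),"radio",onz("top",(361,159),.118),"mug",onz("top",(172,143),.095))
E
```

```text
cap [0.49643998 0.03967082 0.086     ] [0.49811674 0.03659297 0.086     ] (array([0.49716618, 0.0380809 , 0.08554832]), np.float64(0.003492943687208955))
L1 [0.62383572 0.06432658 0.05      ] [0.62424988 0.06009791 0.05      ]
L2 [0.60637449 0.10765647 0.05      ] [0.60765587 0.10414767 0.05      ]
R1 [ 0.60888747 -0.02513048  0.05      ] 
R2 [ 0.57803598 -0.06103583  0.05      ] [ 0.57826109 -0.06565823  0.05      ]
ringc (array([0.64249508, 0.01434234, 0.1140163 ]), np.float64(0.0030615491908873105))
head (array([ 0.77760778, -0.00770506,  0.27704354]), np.float64(0.001500800303004411))
ball (array([0.69971059, 0.00483452, 0.08032525]), np.float64(0.0036602170239968933))
mega [ 0.44459523 -0.39359237  0.225     ] radio [ 0.68720952 -0.28244294  0.118     ] mug [0.72894068 0.27981316 0.095     ]
```

Emit:
{"api": "step_arm", "payload": {"commands": [[[0, 0, -1, 0, 0, 0.89], [0, 0, -1, 0, 0, 0.89], [0, 0, -1, 0, 0, 0.89], [0, 0, -1, 0, 0, 0.89], [0, 0, -1, 0, 0, 0.89], [0, 0, -1, 0, 0, 0.89], [0, 0, -1, 0, 0, 0.89], [0, 0, -1, 0, 0, 0.89]]], "jaw": 0, "newtons": 20}}

```text
t: 0.77
ee_pos: [0.2254, -0.5266, 0.3952]
eef_rot: [0.996, -0.094, -0.003, -0.008]
force: [-0.2, -0.2, -0.0]
gripper_width: 0.0004
```

Emit:
{"api": "step_arm", "payload": {"commands": [[[0.2, -1, 0, 0, 0, 0], [0.2, -1, 0, 0, 0, 0], [0.2, -1, 0, 0, 0, 0], [0.2, -1, 0, 0, 0, 0], [0.2, -1, 0, 0, 0, 0], [0.2, -1, 0, 0, 0, 0], [0.2, -1, 0, 0, 0, 0], [0.2, -1, 0, 0, 0, 0]]]}}

```text
t: 1.43
ee_pos: [0.3042, -0.3353, 0.3994]
eef_rot: [0.995, -0.101, -0.003, -0.007]
force: [0.8, 0.2, 0.1]
gripper_width: 0.0002
```

```bash
cat >> h.py <<'E'
from scipy.spatial.transform import Rotation as Ro
PIV=np.array([.497,.038]); PH0=-.164
def Rt(ph):
    a=np.array([np.cos(ph),np.sin(ph),0]); l=np.array([-a[1],a[0],0]); u=np.array([0,0,1.])
    return np.c_[(a+u)/2**.5,-l,(a-u)/2**.5]
def ring(q,lift=0): # opening centre
    a=PH0+q; return np.array([PIV[0]+.147*np.cos(a),PIV[1]+.147*np.sin(a),.110+lift])
def report():
    s=observe(); R=Ro.from_quat(s["eef_rot"]).as_matrix(); p=s["ee_pos"]
    v=p-np.r_[PIV,0]; print("t",round(s["t"],2),"p",p.round(4),"r",np.hypot(*v[:2]).round(4),"ang-ph0",(np.arctan2(v[1],v[0])-PH0).round(4),"F",s["force"].round(1),"w",round(s["gripper_width"],4),"q",s["joint_positions"].round(2))
    return p,R
def todo(P,Rg):
    p,R=report()
    print("shift units",(R.T@(P-p)/.025).round(2),"turn units",(Ro.from_matrix(R.T@Rg).as_rotvec()/.08).round(2))
E
python3 -c "
from h import *
C=ring(0); todo(C-.08*Rt(PH0)[:,2],Rt(PH0)); todo(np.array([.45,.045,.35]),Rt(PH0))"
```

```text
t 1.43 p [ 0.3042 -0.3353  0.3994] r 0.4202 ang-ph0 -1.8835 F [0.8 0.2 0.1] w 0.0002 q [-1.01 -0.08  1.27  0.    1.97  0.77]
shift units [  8.25 -16.19   9.46] turn units [ 0.03  9.91 -0.51]
t 1.43 p [ 0.3042 -0.3353  0.3994] r 0.4202 ang-ph0 -1.8835 F [0.8 0.2 0.1] w 0.0002 q [-1.01 -0.08  1.27  0.    1.97  0.77]
shift units [  2.68 -16.04   2.17] turn units [ 0.03  9.91 -0.51]
```

Emit:
{"api": "step_arm", "payload": {"commands": [[[0.2, -1, 0, 0, 0, 0], [0.2, -1, 0, 0, 0, 0], [0.2, -1, 0, 0, 0, 0], [0.2, -1, 0, 0, 0, 0], [0.2, -1, 0, 0, 0, 0], [0.2, -1, 0, 0, 0, 0], [0.2, -1, 0, 0, 0, 0], [0.2, -1, 0, 0, 0, 0]]]}}

```text
t: 2.1
ee_pos: [0.385, -0.1371, 0.4005]
eef_rot: [0.995, -0.101, -0.004, -0.008]
force: [-0.8, -0.3, -0.2]
gripper_width: 0.0001
```

Emit:
{"api": "step_arm", "payload": {"commands": [[[0, -0.9, 0, 0, 1, 0], [0, -0.9, 0, 0, 1, 0], [0, -0.9, 0, 0, 1, 0], [0, -0.9, 0, 0, 1, 0], [0, -0.9, 0, 0, 1, 0], [0, -0.9, 0, 0, 1, 0], [0, -0.9, 0, 0, 1, 0], [0, -0.9, 0, 0, 1, 0]]]}}

```text
t: 2.77
ee_pos: [0.4237, 0.0444, 0.4022]
eef_rot: [0.943, -0.1, 0.315, 0.021]
force: [0.1, -0.4, -0.7]
gripper_width: 0.0001
```

```bash
python3 -c "
from h import *
C=ring(0); todo(C-.08*Rt(PH0)[:,2],Rt(PH0))"
```

```text
t 2.77 p [0.4237 0.0444 0.4022] r 0.0736 ang-ph0 3.2181 F [ 0.1 -0.4 -0.7] w 0.0001 q [ 0.02 -0.61  1.76 -0.12  1.35  1.79]
shift units [-0.42 -0.26 11.47] turn units [ 0.1   1.78 -0.58]
```

Emit:
{"api": "step_arm", "payload": {"commands": [[[0, 0, 1, 0, 0, -0.1], [0, 0, 1, 0, 0, -0.1], [0, 0, 1, 0, 0, -0.1], [0, 0, 1, 0, 0.4, -0.1], [0, 0, 1, 0, 0.4, -0.1], [0, 0, 1, 0, 0.4, -0.1], [0, 0, 1, 0, 0.4, 0], [0, 0, 0.5, 0, 0.2, 0]]]}}

```text
t: 3.43
ee_pos: [0.5415, 0.0378, 0.2553]
eef_rot: [0.917, -0.065, 0.392, 0.029]
force: [-0.0, 0.1, -0.7]
gripper_width: -0.0003
```

```bash
python3 -c "
from h import *
C=ring(0); todo(C-.06*Rt(PH0)[:,2],Rt(PH0))
for n in ('scene','top'):
    im=camera(n); cv2.imwrite(f'pics/{n}1.png',im)
"
```

```text
t 3.43 p [0.5415 0.0378 0.2553] r 0.0445 ang-ph0 0.1587 F [-0.   0.1 -0.7] w -0.0003 q [-0.01 -0.46  2.06 -0.15  0.74  1.77]
shift units [-1.3   0.32  4.59] turn units [-0.17 -0.28  0.22]
```

View pics/scene1.png

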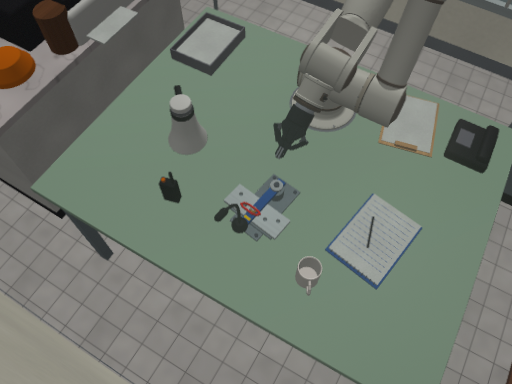

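View pics/top1.png

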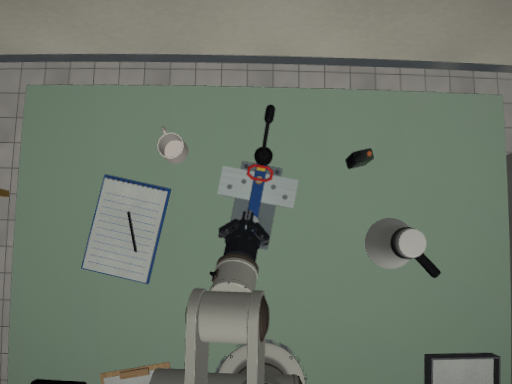

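The closed fingers are tilted behind the ring, clear of everything, and nothing has moved. Next I go to 60 mm before the opening.

Emit:
{"api": "step_arm", "payload": {"commands": [[[-0.2, 0.05, 0.8, -0.05, -0.1, 0.1], [-0.3, 0.05, 0.8, -0.05, -0.1, 0.1], [-0.3, 0.05, 0.8, -0.05, -0.1, 0], [-0.3, 0.05, 0.8, 0, 0, 0], [-0.2, 0.1, 0.8, 0, 0, 0], [0, 0, 0.4, 0, 0, 0], [0, 0, 0, 0, 0, 0]]]}}

```text
t: 4.12
ee_pos: [0.5973, 0.0214, 0.1614]
eef_rot: [0.921, -0.076, 0.382, 0.031]
force: [0.0, -0.0, -0.2]
gripper_width: 0.0003
```

```bash
python3 -c "
from h import *
C=ring(0); todo(C-.025*Rt(PH0)[:,2],Rt(PH0)); 
"
```

```text
t 4.12 p [0.5973 0.0214 0.1614] r 0.1016 ang-ph0 0.0004 F [ 0.  -0.  -0.2] w 0.0003 q [-0.04 -0.24  2.1  -0.18  0.51  1.81]
shift units [-0.17  0.    1.74] turn units [-0.01 -0.   -0.01]
```

Emit:
{"api": "step_arm", "payload": {"commands": [[[-0.1, 0, 0.5, 0, 0, 0], [-0.1, 0, 0.5, 0, 0, 0], [0, 0, 0.5, 0, 0, 0], [0, 0, 0.2, 0, 0, 0], [0, 0, 0, 0, 0, 0]]]}}

```text
t: 4.53
ee_pos: [0.6259, 0.0175, 0.1354]
eef_rot: [0.92, -0.076, 0.384, 0.031]
force: [-0.3, 0.6, -0.9]
gripper_width: 0.0002
```

```bash
cat > look.py <<'E'
import sys
from h import *
k=sys.argv[1]
a=[]
for n,(x0,x1,y0,y1) in {"scene":(200,320,150,250),"top":(200,320,130,230)}.items():
    im=camera(n)[y0:y1,x0:x1]; a.append(cv2.resize(im,None,fx=3.3,fy=3.3,interpolation=cv2.INTER_CUBIC))
cv2.imwrite(f"pics/l{k}.png",np.hstack(a))
E
python3 -c "
from h import *
C=ring(0); todo(C+.022*Rt(PH0)[:,2],Rt(PH0)); 
"; python3 look.py 2
```

```text
t 4.53 p [0.6259 0.0175 0.1354] r 0.1306 ang-ph0 0.0065 F [-0.3  0.6 -0.9] w 0.0002 q [-0.05 -0.14  2.08 -0.2   0.42  1.84]
shift units [-0.27  0.04  2.06] turn units [-0.01 -0.08 -0.01]
```

View pics/l2.png

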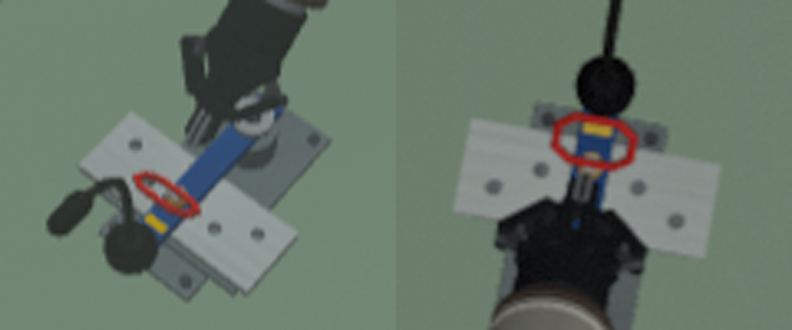

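Fingertips are just above and behind the ring and centred sideways in the top view (around (590,190) in the crop). I correct 7 mm in tool x, then insert.

Emit:
{"api": "step_arm", "payload": {"commands": [[[-0.2, 0, 0.1, 0, 0, 0], [-0.2, 0, 0.3, 0, -0.05, 0], [-0.05, 0, 0.4, 0, 0, 0], [-0.05, 0, 0.4, 0, 0, 0], [-0.05, 0, 0.3, 0, 0, 0], [0, 0, 0, 0, 0, 0]]]}}

```text
t: 5.13
ee_pos: [0.6438, 0.0151, 0.0994]
eef_rot: [0.92, -0.076, 0.384, 0.03]
force: [-0.3, -0.5, -0.7]
gripper_width: -0.0002
```

```bash
python3 -c "
from h import *
C=ring(0); todo(C+.022*Rt(PH0)[:,2],Rt(PH0)); 
"; python3 look.py 3
```

```text
t 5.13 p [0.6438 0.0151 0.0994] r 0.1486 ang-ph0 0.0095 F [-0.3 -0.5 -0.7] w -0.0002 q [-0.05 -0.05  2.09 -0.24  0.33  1.88]
shift units [0.25 0.06 0.54] turn units [-0.03 -0.08 -0.01]
```

View pics/l3.png

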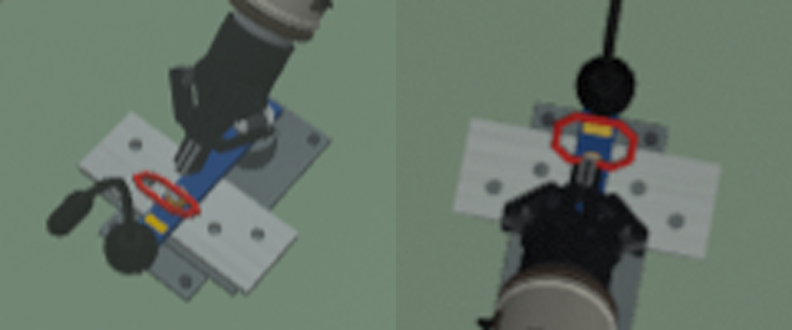

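```bash
python3 -c "
from h import *
p=observe()['ee_pos'];C=ring(0)
for n,x0,y0,ox in (('scene',200,150,0),('top',200,130,396)):
  for X in (p,C,C+.024*Rt(PH0)[:,0],C-.024*Rt(PH0)[:,0]):
    u=proj(n,X); print(n,((u-[x0,y0])*3.3+[ox,0]).round(0))
"
```

```text
scene [167. 200.]
scene [167. 195.]
scene [156. 198.]
scene [177. 191.]
top [593. 140.]
top [595. 140.]
top [598. 119.]
top [591. 162.]
```

```bash
python3 -c "
from h import *
p=observe()['ee_pos'];R=Ro.from_quat(observe()['eef_rot']).as_matrix();a=[]
for n in('scene','top'):
  im=camera(n); u=proj(n,ring(0)).astype(int); x,y=u-[20,24]
  c=cv2.resize(im[y:y+48,x:x+40],None,fx=10,fy=10,interpolation=cv2.INTER_CUBIC)
  for k,col in((0,(255,0,0)),(-.02,(0,255,0)),(-.04,(0,255,255))):
    q=((proj(n,p+k*R[:,2])-[x,y])*10+5).astype(int); cv2.circle(c,tuple(map(int,q)),4,col,-1)
  a.append(c)
im=np.hstack(a); im=np.clip(im.astype(float)*1.8,0,255); cv2.imwrite('pics/z4.png',im); print(im.shape)
p=np.array([.6259,.0175,.1354])
for n,x0,y0,ox in (('scene',200,150,0),('top',200,130,396)): print(((proj(n,p)-[x0,y0])*3.3+[ox,0]).round(0))
"
```

```text
(480, 800, 3)
[178. 173.]
[590. 154.][ WARN:0@1.658] global loadsave.cpp:1063 imwrite_ Unsupported depth image for selected encoder is fallbacked to CV_8U.
```

View pics/z4.png

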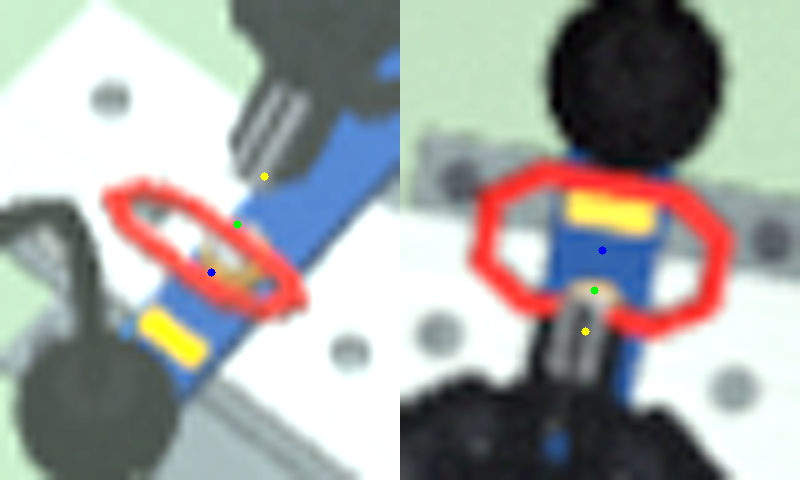

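```bash
python3 -c "
from h import *
p=observe()['ee_pos'];R=Ro.from_quat(observe()['eef_rot']).as_matrix()
us=proj('scene',ring(0)).astype(int)-[20,24];ut=proj('top',ring(0)).astype(int)-[20,24]
for s,t in (((255,175),(580,290)),((240,170),(575,288)),((260,180),(588,292)),((285,92),(580,375))):
  X,e=tri((np.array(s)-5)/10+us,(np.array(t)-[405,5])/10+ut); print(X.round(4),e.round(4),'tool',(R.T@(X-p)).round(4))
"
```

```text
[0.6249 0.0215 0.1467] 0.0 tool [ 0.0185 -0.0032 -0.0455]
[0.6263 0.0201 0.1502] 0.0063 tool [ 0.0221 -0.002  -0.0468]
[0.6243 0.021  0.1421] 0.0038 tool [ 0.0149 -0.0025 -0.0427]
[0.5992 0.0197 0.162 ] 0.0028 tool [ 0.0118  0.0027 -0.0741]
```

```bash
python3 -c "
from h import *
a=[]
for tag,p,R in (('1',np.array([.5415,.0378,.2553]),Ro.from_quat([.917,-.065,.392,.029]).as_matrix()),('0',np.array([.2258,-.5285,.1954]),Ro.from_quat([.9797,.2005,0,0]).as_matrix())):
 row=[]
 for n in('scene','top'):
  im=cv2.imread(f'pics/{n}{tag}.png'); u=proj(n,p); print(tag,n,u)
  x,y=np.clip(u.astype(int)-[25,18],0,[512-50,384-37])
  c=cv2.resize(im[y:y+37,x:x+50],None,fx=8,fy=8,interpolation=cv2.INTER_CUBIC)
  for k,col in((0,(255,0,0)),(-.02,(0,255,0)),(-.04,(0,255,255)),(-.073,(0,0,255))):
    q=((proj(n,p+k*R[:,2])-[x,y])*8+4).astype(int); cv2.circle(c,tuple(map(int,q)),3,col,-1)
  row.append(c)
 a.append(np.hstack(row))
im=np.vstack(a); im=np.clip(im.astype(float)*1.8,0,255).astype(np.uint8); cv2.imwrite('pics/z5.png',im); print(im.shape)
"
```

```text
1 scene [272.57452303 167.40056739]
1 top [250.60195446 202.20389725]
0 scene [186.39980099  58.9078825 ]
0 top [455.87844364 322.54086996]
(592, 800, 3)
```

View pics/z5.png

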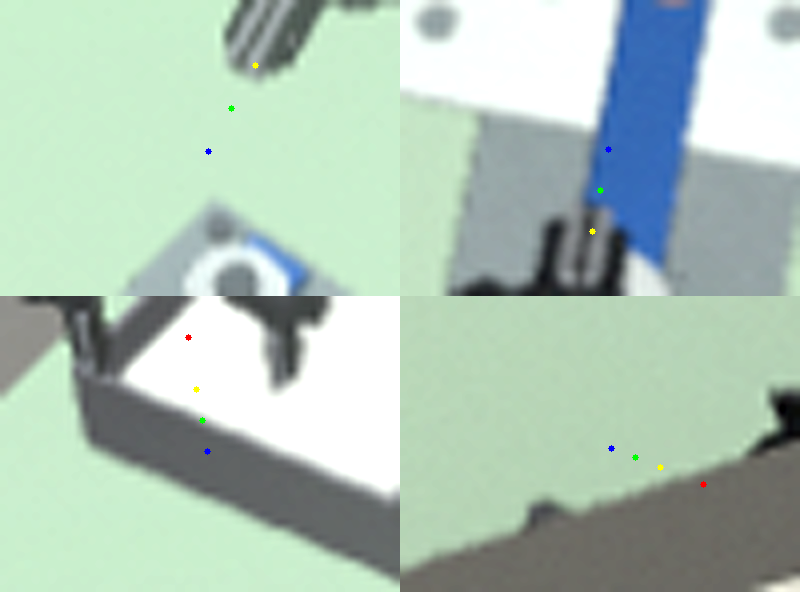

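```bash
python3 -c "
from h import *
for n in('scene','top'): print(n,proj(n,[0,0,0]),proj(n,[0.1,0,0]), -calibration(n)['R'].T@calibration(n)['t'])
s=observe();p=s['ee_pos'];R=Ro.from_quat(s['eef_rot']).as_matrix();a=[]
for n in('scene','top'):
  im=camera(n); u=proj(n,p-.07*R[:,2]).astype(int); x,y=u-[33,40]
  c=cv2.resize(im[y:y+80,x:x+66],None,fx=6,fy=6,interpolation=cv2.INTER_CUBIC)
  for k in range(0,20,2):
    q=((proj(n,p-k*.01*R[:,2])-[x,y])*6+3).astype(int); cv2.circle(c,tuple(map(int,q)),2,(0,255,255) if k%10 else (255,0,255),-1)
  for sx in(-.011,.011):
   for sy in (-.0145,.0145):
    q=((proj(n,p+sx*R[:,0]+sy*R[:,1])-[x,y])*6+3).astype(int); cv2.circle(c,tuple(map(int,q)),2,(255,0,0),-1)
  a.append(c)
im=np.hstack(a); im=np.clip(im.astype(float)*2.2,0,255).astype(np.uint8); cv2.imwrite('pics/z6.png',im); print(im.shape)
"
```

```text
scene [323.10988248 105.2112552 ] [312.93729159 120.79513064] [1.23103395 0.36464867 1.42379767]
top [260.81618912 385.51437415] [261.38901754 352.74545524] [0.43460778 0.0167157  1.47450817]
(480, 792, 3)
```

View pics/z6.png

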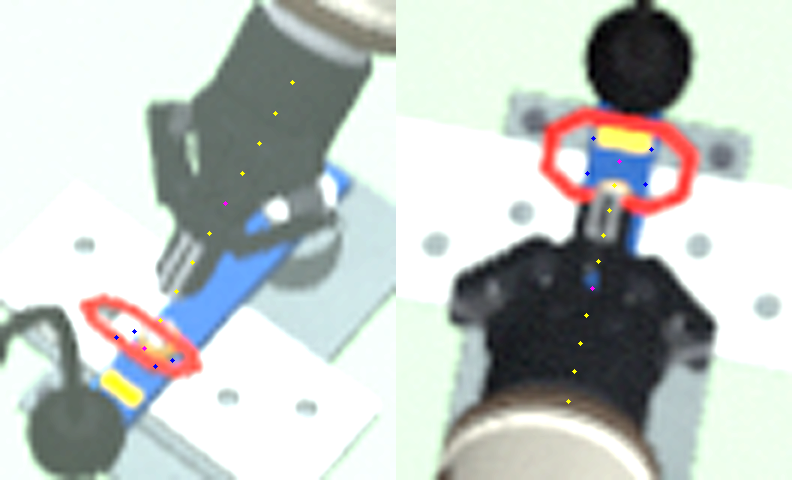

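The base origin projects correctly in both views, and the ring geometry is consistent. But both views show the visible fingertips ending about 35–40 mm short of the reported TCP. I trust neither one blindly, so I advance in small, force-guarded steps and compare.

Emit:
{"api": "step_arm", "payload": {"commands": [[[0, 0, 0.2, 0, 0, 0], [0, 0, 0.2, 0, 0, 0], [0, 0, 0, 0, 0, 0]]]}}

```text
t: 5.68
ee_pos: [0.6516, 0.0142, 0.0958]
eef_rot: [0.919, -0.075, 0.387, 0.03]
force: [1.0, 0.9, -0.6]
gripper_width: -0.0001
```

```bash
cat > zz.py <<'E'
import sys
from h import *
q0=float(sys.argv[2]) if len(sys.argv)>2 else 0
s=observe();p=s['ee_pos'];R=Ro.from_quat(s['eef_rot']).as_matrix();a=[]
C=ring(q0)
v=R.T@(C-p); print("ringC in tool mm",(v*1e3).round(1)); report()
print("turn",(Ro.from_matrix(R.T@Rt(PH0+q0)).as_rotvec()/.08).round(2))
for n in('scene','top'):
  im=camera(n); u=proj(n,C).astype(int); x,y=u-[25,33]
  c=cv2.resize(im[y:y+60,x:x+50],None,fx=8,fy=8,interpolation=cv2.INTER_CUBIC)
  a.append(c)
im=np.hstack(a); im=np.clip(im.astype(float)*2,0,255).astype(np.uint8); cv2.imwrite(f'pics/{sys.argv[1]}.png',im)
E
python3 zz.py z7
```

```text
ringC in tool mm [  3.6   1.7 -16.6]
t 5.68 p [0.6516 0.0142 0.0958] r 0.1564 ang-ph0 0.0114 F [ 1.   0.9 -0.6] w -0.0001 q [-0.05 -0.03  2.08 -0.25  0.31  1.89]
turn [-0.03 -0.14 -0.01]
```

View pics/z7.png

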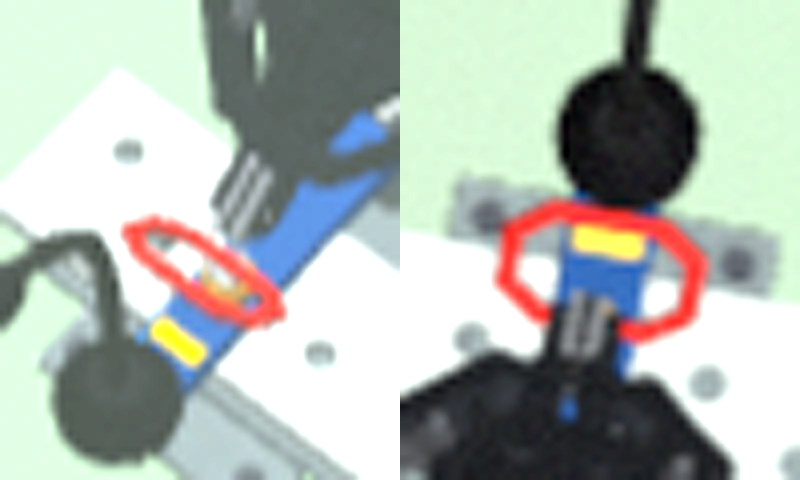

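```bash
python3 -c "
from h import *
s=observe();p=s['ee_pos'];R=Ro.from_quat(s['eef_rot']).as_matrix();C=ring(0)
us=proj('scene',C).astype(int)-[25,33];ut=proj('top',C).astype(int)-[25,33]
for sc,t in (((228,220),(573,290)),((240,222),(590,292)),((262,240),(612,298)),((240,232),(590,292))):
  X,e=tri((np.array(sc)-4)/8+us,(np.array(t)-[404,4])/8+ut); print(X.round(4),e.round(4),'tool',(R.T@(X-p)).round(4))
"
```

```text
[0.6312 0.0219 0.149 ] 0.0079 tool [ 0.0231 -0.0044 -0.052 ]
[0.6292 0.0206 0.1441] 0.0025 tool [ 0.0183 -0.0028 -0.0499]
[0.6265 0.0204 0.1262] 0.0192 tool [ 0.0037 -0.0021 -0.0392]
[0.6301 0.0209 0.137 ] 0.003 tool [ 0.0139 -0.0032 -0.0443]
```

Emit:
{"api": "step_arm", "payload": {"commands": [[[0, 0, 0.2, 0, -0.05, 0], [0, 0, 0.2, 0, -0.05, 0], [0, 0, 0.2, 0, 0, 0], [0, 0, 0, 0, 0, 0]]]}}

```text
t: 6.12
ee_pos: [0.663, 0.0124, 0.0849]
eef_rot: [0.92, -0.076, 0.383, 0.03]
force: [-1.2, 0.5, -0.3]
gripper_width: -0.0002
```

```bash
python3 zz.py z8
```

```text
ringC in tool mm [  3.    1.8 -32.5]
t 6.12 p [0.663  0.0124 0.0849] r 0.1679 ang-ph0 0.0113 F [-1.2  0.5 -0.3] w -0.0002 q [-0.06  0.01  2.06 -0.25  0.29  1.89]
turn [-0.04 -0.04 -0.01]
```

View pics/z8.png

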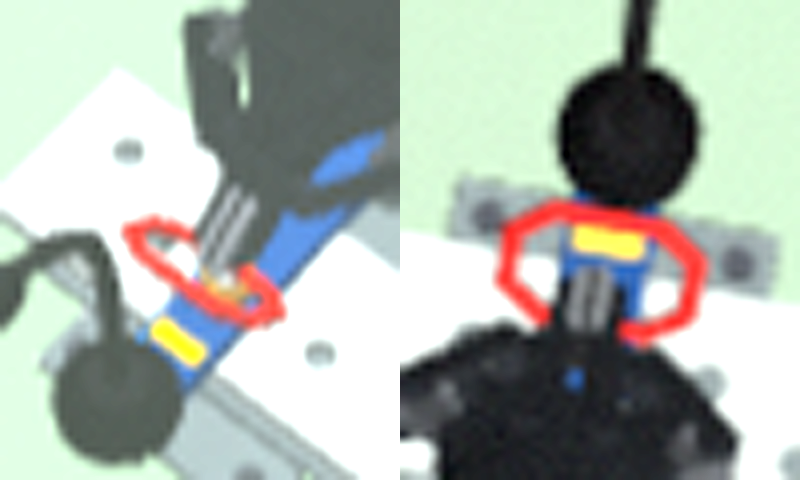

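Emit:
{"api": "step_arm", "payload": {"commands": [[[0, 0, 0.2, 0, 0, 0], [0, 0, 0.2, 0, 0, 0], [0, 0, 0.2, 0, 0, 0], [0, 0, 0, 0, 0, 0]]]}}

```text
t: 6.55
ee_pos: [0.6742, 0.0108, 0.0741]
eef_rot: [0.92, -0.075, 0.383, 0.03]
force: [-0.3, 0.7, 0.4]
gripper_width: -0.0001
```

```bash
python3 zz.py z9
```

```text
ringC in tool mm [  2.8   1.9 -48.2]
t 6.55 p [0.6742 0.0108 0.0741] r 0.1793 ang-ph0 0.0115 F [-0.3  0.7  0.4] w -0.0001 q [-0.06  0.05  2.05 -0.27  0.27  1.9 ]
turn [-0.04 -0.05 -0.01]
```

View pics/z9.png

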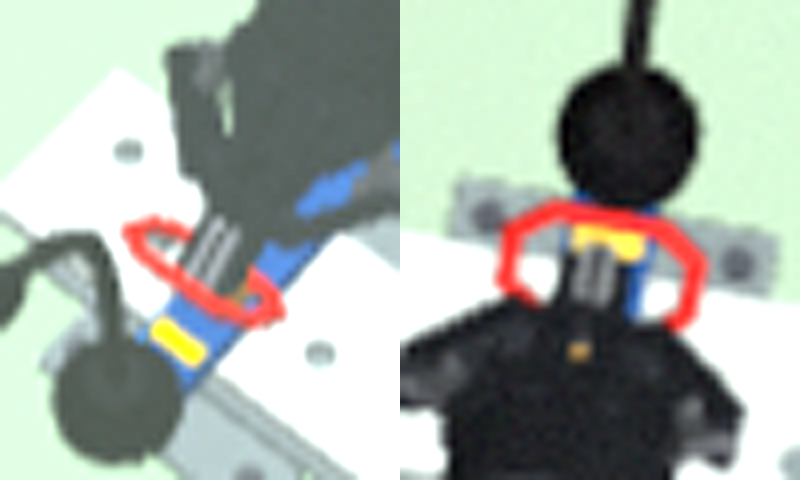

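The nominal TCP is now at arm-top height with no contact force, so the fingers really do end about 40 mm short of it. The tip is at the ring plane with the near bar in front of it. I go deeper.

Emit:
{"api": "step_arm", "payload": {"commands": [[[0, 0.05, 0.2, 0, 0, 0], [0, 0, 0.2, 0, 0, 0], [0, 0, 0.2, 0, 0, 0], [0, 0, 0, 0, 0, 0]]]}}

```text
t: 6.98
ee_pos: [0.6853, 0.0077, 0.0635]
eef_rot: [0.92, -0.075, 0.384, 0.03]
force: [-1.1, 0.2, -0.1]
gripper_width: 0.0003
```

```bash
python3 zz.py z10
```

```text
ringC in tool mm [  2.3   0.6 -63.8]
t 6.98 p [0.6853 0.0077 0.0635] r 0.1907 ang-ph0 0.0043 F [-1.1  0.2 -0.1] w 0.0003 q [-0.07  0.09  2.03 -0.28  0.24  1.91]
turn [-0.04 -0.06 -0.01]
```

View pics/z10.png

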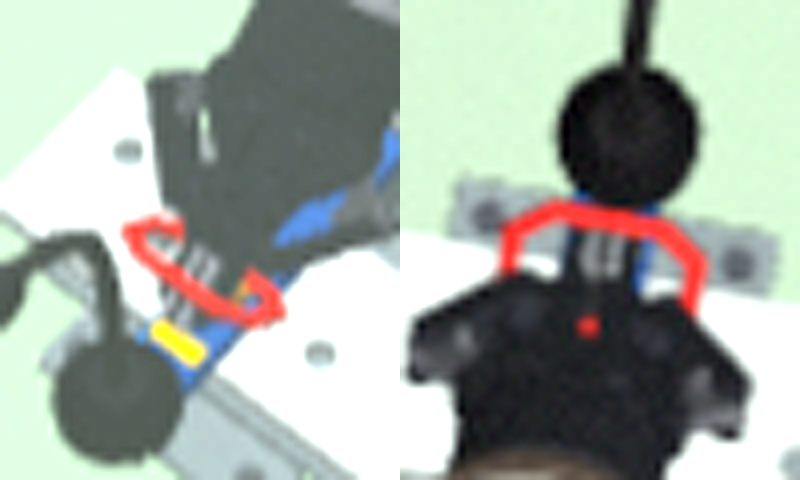

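The fingertip is now through the opening, about 20 mm past the bar (scene crop near (175,315)), with no contact. Next I rise vertically.

Emit:
{"api": "step_arm", "payload": {"commands": [[[0.15, 0, -0.1, 0, 0, 0], [0.15, 0, -0.1, 0, 0, 0], [0.15, 0, -0.1, 0, 0, 0], [0, 0, 0, 0, 0, 0]]]}}

```text
t: 7.42
ee_pos: [0.6873, 0.0074, 0.0784]
eef_rot: [0.92, -0.075, 0.383, 0.03]
force: [-0.2, 0.0, -4.3]
gripper_width: -0.0
```

```bash
python3 zz.py z11
```

```text
ringC in tool mm [ -9.8   0.7 -54.7]
t 7.42 p [0.6873 0.0074 0.0784] r 0.1928 ang-ph0 0.0047 F [-0.2  0.  -4.3] w -0.0 q [-0.07  0.07  2.02 -0.24  0.28  1.87]
turn [-0.04 -0.05 -0.01]
```

View pics/z11.png

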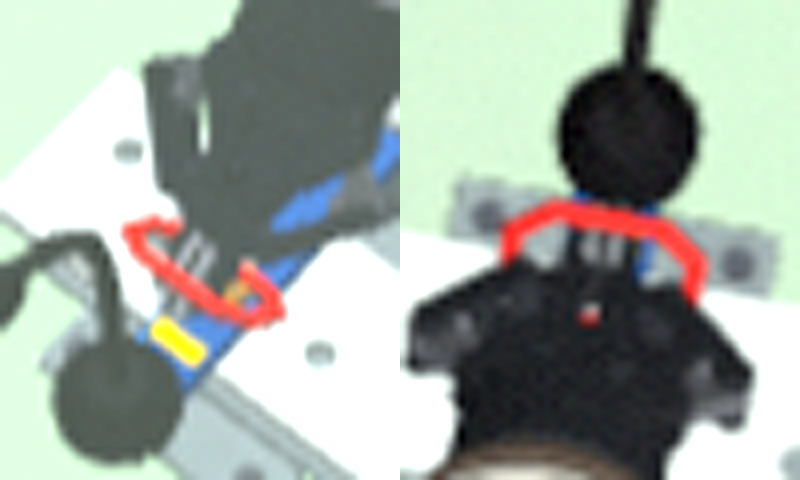

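Contact is at the upper bar (Fz −4.3 N, the spring preload). I lift about 19 mm more.

Emit:
{"api": "step_arm", "payload": {"commands": [[[0.14, 0, -0.14, 0, 0, 0], [0.14, 0, -0.14, 0, 0, 0], [0.14, 0, -0.14, 0, 0, 0], [0.14, 0, -0.14, 0, 0, 0], [0, 0, 0, 0, 0, 0]]]}}

```text
t: 7.93
ee_pos: [0.6848, 0.0076, 0.0964]
eef_rot: [0.921, -0.075, 0.38, 0.03]
force: [-0.5, 0.1, -7.1]
gripper_width: -0.0001
```

```bash
python3 zz.py z12
```

```text
ringC in tool mm [-21.    0.5 -40.2]
t 7.93 p [0.6848 0.0076 0.0964] r 0.1902 ang-ph0 0.0034 F [-0.5  0.1 -7.1] w -0.0001 q [-0.07  0.04  2.   -0.2   0.33  1.83]
turn [-0.03  0.03 -0.01]
```

View pics/z12.png

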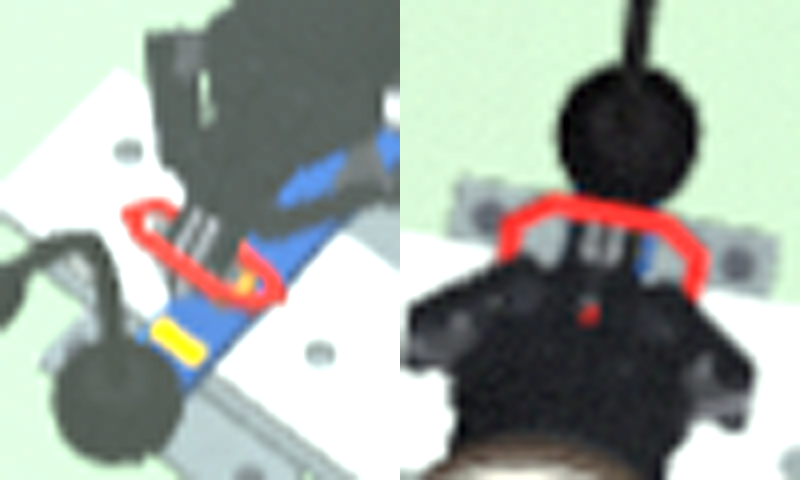

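Emit:
{"api": "step_arm", "payload": {"commands": [[[0.1, 0, -0.05, 0, 0, 0], [0.08, 0, -0.05, 0, 0, 0], [0, 0, 0, 0, 0, 0]]]}}

```text
t: 8.28
ee_pos: [0.6845, 0.0075, 0.0984]
eef_rot: [0.922, -0.075, 0.378, 0.03]
force: [-2.4, 0.8, -6.5]
gripper_width: -0.0003
```

```bash
python3 zz.py z13; python3 - <<'E'
from h import *
# upper bar centre by red mask, both views
out={}
for n in('scene','top'):
    im=camera(n); h=cv2.cvtColor(im,cv2.COLOR_BGR2HSV)
    m=((h[...,0]<8)|(h[...,0]>170))&(h[...,1]>120)&(h[...,2]>60)
    u=proj(n,ring(0,.02)).astype(int); r=np.zeros_like(m); r[u[1]-16:u[1]+14,u[0]-20:u[0]+20]=1
    ys,xs=np.nonzero(m&r); print(n,len(xs),xs.min(),xs.max(),ys.min(),ys.max())
for L in (0,.016,.02,.024):
    print(L,[ (n,proj(n,ring(0,L)+s*.034*Rt(PH0)[:,1]).round(1)) for n in('scene','top') for s in(1,-1)])
E
```

```text
ringC in tool mm [-22.5   0.4 -38.4]
t 8.28 p [0.6845 0.0075 0.0984] r 0.19 ang-ph0 0.0028 F [-2.4  0.8 -6.5] w -0.0003 q [-0.07  0.03  2.   -0.2   0.34  1.83]
turn [-0.03  0.09 -0.  ]
scene 73 240 259 200 212
top 101 247 273 163 178
0 [('scene', array([242.9, 203.4])), ('scene', array([258.2, 214.6])), ('top', array([271.6, 174.7])), ('top', array([248.8, 170.5]))]
0.016 [('scene', array([242.9, 201.1])), ('scene', array([258.3, 212.5])), ('top', array([271.7, 173.8])), ('top', array([248.7, 169.6]))]
0.02 [('scene', array([242.8, 200.6])), ('scene', array([258.3, 211.9])), ('top', array([271.8, 173.6])), ('top', array([248.7, 169.4]))]
0.024 [('scene', array([242.8, 200. ])), ('scene', array([258.3, 211.4])), ('top', array([271.8, 173.4])), ('top', array([248.6, 169.2]))]
```

View pics/z13.png

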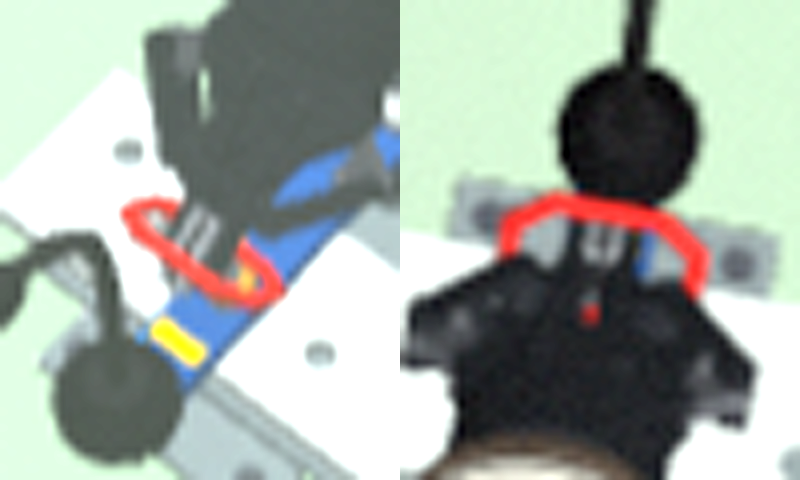

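Emit:
{"api": "step_arm", "payload": {"commands": [[[0.12, 0, -0.05, 0, 0.09, 0], [0, -0.3, 0, 0.35, 0, -0.35], [0, -0.3, 0, 0.35, 0, -0.35], [0, -0.3, 0, 0.35, 0, -0.35], [0, -0.3, 0, 0.35, 0, -0.35], [0, 0, 0, 0, 0, 0]]]}}

```text
t: 8.98
ee_pos: [0.6873, 0.0382, 0.0992]
eef_rot: [0.925, 0.001, 0.381, -0.001]
force: [-3.7, 1.0, -7.6]
gripper_width: -0.0
```

```bash
cat > ang.py <<'E'
from h import *
def headang(im):
    # black mic head: dark blob near 280 mm circle at z .272 ; restricted to that annulus
    ys,xs=np.nonzero(im.max(2)<45)
    P=np.array([onz("top",(x,y),.272)[:2] for x,y in zip(xs,ys) if 90<y<200 and 200<x<330]) 
    v=P-PIV; r=np.hypot(*v.T); a=np.arctan2(v[:,1],v[:,0]); k=(r>.262)&(r<.31)&(abs(a)<1)
    return k.sum(), a[k].mean()-PH0, a[k].std()
if __name__=="__main__":
    print("start",headang(cv2.imread("pics/top0.png"))); print("now",headang(camera("top")))
E
python3 ang.py; python3 zz.py z14 0.1
```

```text
start (np.int64(122), np.float64(0.0059030518745999405), np.float64(0.02085830197503204))
now (np.int64(127), np.float64(0.16969697168468678), np.float64(0.021360171970189305))
ringC in tool mm [-23.3   9.1 -38.4]
t 9.03 p [0.6873 0.0377 0.0991] r 0.1903 ang-ph0 0.1624 F [-3.6  0.4 -8.1] w 0.0001 q [-0.09  0.03  2.    0.2   0.34  1.32]
turn [-0.58  0.04  0.56]
```

View pics/z14.png

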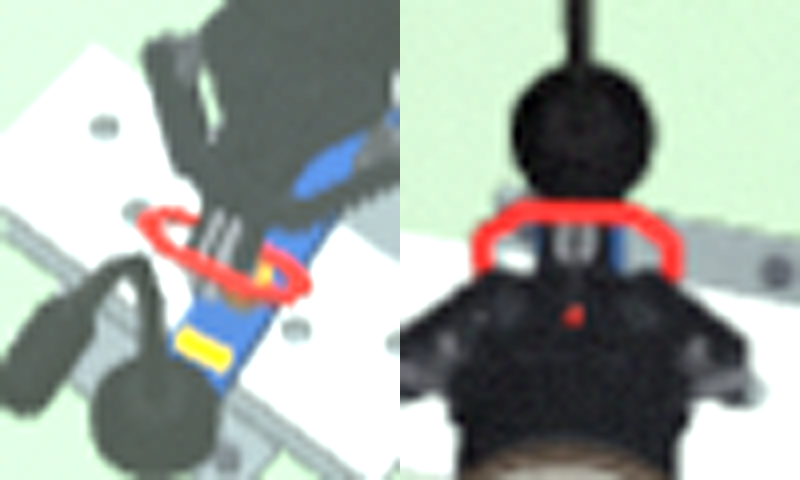

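The arm follows: head angle +0.164, tool +0.160. I continue to about 0.32.

Emit:
{"api": "step_arm", "payload": {"commands": [[[0, -0.3, 0, 0.35, 0, -0.35], [0, -0.3, 0, 0.35, 0, -0.35], [0, -0.3, 0, 0.35, 0, -0.35], [0, -0.3, 0, 0.35, 0, -0.35], [0, 0, 0, 0, 0, 0]]]}}

```text
t: 9.55
ee_pos: [0.685, 0.0676, 0.0986]
eef_rot: [0.922, 0.074, 0.379, -0.031]
force: [-3.0, -0.2, -7.4]
gripper_width: -0.0002
```

```bash
python3 ang.py; python3 zz.py z15 0.32
```

```text
start (np.int64(122), np.float64(0.0059030518745999405), np.float64(0.02085830197503204))
now (np.int64(126), np.float64(0.32454460707261124), np.float64(0.02096309448034191))
ringC in tool mm [-22.8  -0.5 -38.6]
t 9.6 p [0.6851 0.0671 0.0987] r 0.1903 ang-ph0 0.3177 F [-4.8 -0.3 -7.6] w -0.0001 q [-0.11  0.03  2.    0.51  0.39  0.9 ]
turn [-0.02  0.06  0.01]
```

View pics/z15.png

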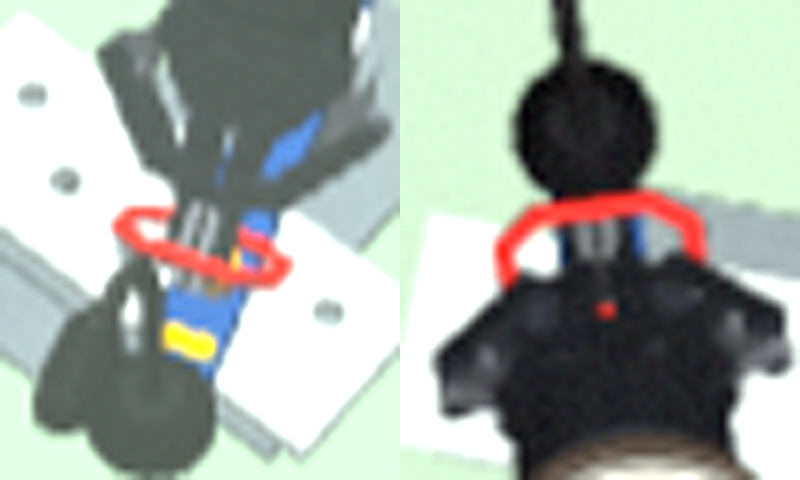

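Emit:
{"api": "step_arm", "payload": {"commands": [[[0, -0.2, 0, 0.18, 0, -0.18], [0, -0.15, 0, 0.18, 0, -0.18], [0, 0, 0, 0, 0, 0], [0, 0, 0, 0, 0, 0]]]}}

```text
t: 10.03
ee_pos: [0.6837, 0.075, 0.0986]
eef_rot: [0.92, 0.091, 0.378, -0.037]
force: [-4.0, -0.2, -6.4]
gripper_width: -0.0001
```

```bash
python3 -c "
from ang import *
print([round(headang(camera('top'))[1]-.0059,4) for i in range(3)]); report()"
```

```text
[np.float64(0.3591), np.float64(0.3592), np.float64(0.3591)]
t 10.18 p [0.6837 0.0751 0.0986] r 0.1903 ang-ph0 0.3602 F [-4.  -1.1 -7.2] w 0.0002 q [-0.12  0.03  2.    0.57  0.41  0.82]
```

Arm angle is 0.359, so the pin is over the hole. I lower it straight down.

Emit:
{"api": "step_arm", "payload": {"commands": [[[-0.14, 0, 0.14, 0, 0, 0], [-0.14, 0, 0.14, 0, 0, 0], [-0.14, 0, 0.14, 0, 0, 0], [0, 0, 0, 0, 0, 0]]]}}

```text
t: 10.52
ee_pos: [0.6837, 0.0748, 0.0838]
eef_rot: [0.92, 0.09, 0.379, -0.036]
force: [-2.7, 0.2, -5.9]
gripper_width: -0.0002
```

```bash
python3 -c "
from ang import *
print([round(headang(camera('top'))[1]-.0059,4) for i in range(1)])"; python3 zz.py z16 .36
```

```text
[np.float64(0.3581)]
ringC in tool mm [-12.8  -0.2 -48.9]
t 10.57 p [0.684  0.0748 0.0843] r 0.1905 ang-ph0 0.3584 F [-5.7 -1.3 -5.3] w -0.0004 q [-0.12  0.05  2.01  0.61  0.38  0.77]
turn [0.03 0.05 0.  ]
```

View pics/z16.png

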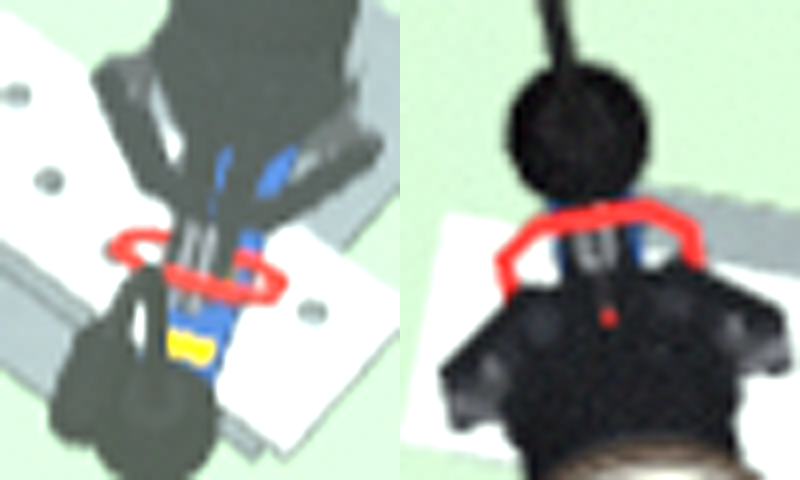

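The force is still spring-like with only about 4–5 mm of lift left, so the pin is going into the hole. I lower to the middle of the opening.

Emit:
{"api": "step_arm", "payload": {"commands": [[[-0.14, 0, 0.14, 0, 0, 0], [-0.14, 0, 0.1, 0, 0, 0], [-0.14, 0, 0.1, 0, 0, 0], [-0.1, 0, 0.05, 0, 0, 0], [0, 0, 0, 0, 0, 0]]]}}

```text
t: 11.08
ee_pos: [0.6852, 0.0733, 0.0736]
eef_rot: [0.918, 0.089, 0.384, -0.035]
force: [-0.5, -0.2, -0.7]
gripper_width: 0.0003
```

```bash
python3 -c "
from ang import *
print([round(headang(camera('top'))[1]-.0059,4) for i in range(1)])"; python3 zz.py z17 .36
```

```text
[np.float64(0.3573)]
ringC in tool mm [ -5.7  -1.8 -57.1]
t 11.13 p [0.6854 0.0732 0.0739] r 0.1916 ang-ph0 0.3489 F [-0.2 -0.1  1.3] w 0.0004 q [-0.12  0.07  2.03  0.67  0.35  0.7 ]
turn [ 0.08 -0.07  0.01]
```

View pics/z17.png

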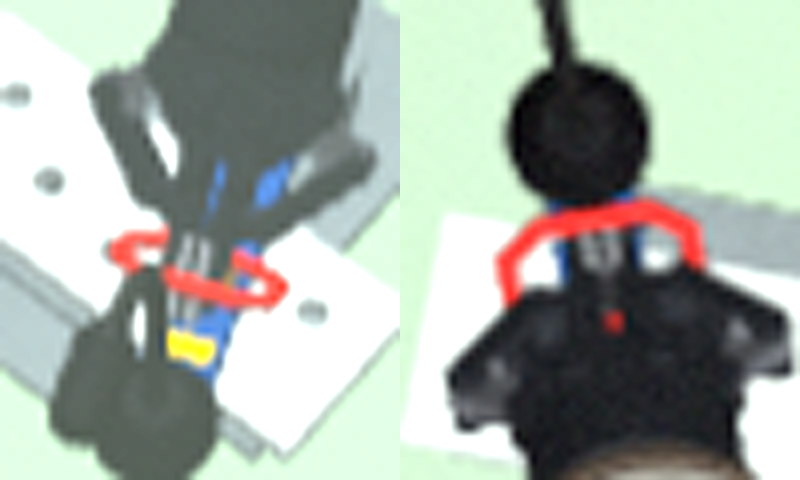

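Emit:
{"api": "step_arm", "payload": {"commands": [[[-0.15, -0.05, 0, 0, -0.05, 0], [-0.12, 0, 0, 0, 0, 0], [0, 0, 0, 0, 0, 0]]]}}

```text
t: 11.48
ee_pos: [0.6803, 0.0736, 0.0696]
eef_rot: [0.919, 0.09, 0.382, -0.034]
force: [-0.4, 0.5, 0.1]
gripper_width: -0.0
```

```bash
python3 zz.py z18 .36
```

```text
ringC in tool mm [  0.6  -0.4 -56.7]
t 11.48 p [0.6803 0.0736 0.0696] r 0.1868 ang-ph0 0.3559 F [-0.4  0.5  0.1] w -0.0 q [-0.12  0.07  2.04  0.68  0.34  0.69]
turn [ 0.08 -0.03  0.01]
```

Centred in the opening. I withdraw along the finger axis.

Emit:
{"api": "step_arm", "payload": {"commands": [[[0, 0, -0.3, 0, 0, 0], [0, 0, -0.3, 0, 0, 0], [0, 0, -0.3, 0, 0, 0], [0, 0, 0, 0, 0, 0]]]}}

```text
t: 11.92
ee_pos: [0.6634, 0.0704, 0.0873]
eef_rot: [0.919, 0.09, 0.382, -0.034]
force: [0.2, -0.1, -0.3]
gripper_width: -0.0001
```

```bash
python3 zz.py z19 .36
```

```text
ringC in tool mm [  0.2  -0.4 -32. ]
t 11.92 p [0.6634 0.0704 0.0873] r 0.1695 ang-ph0 0.3561 F [ 0.2 -0.1 -0.3] w -0.0001 q [-0.13  0.    2.06  0.63  0.38  0.74]
turn [ 0.08 -0.03  0.01]
```

View pics/z19.png

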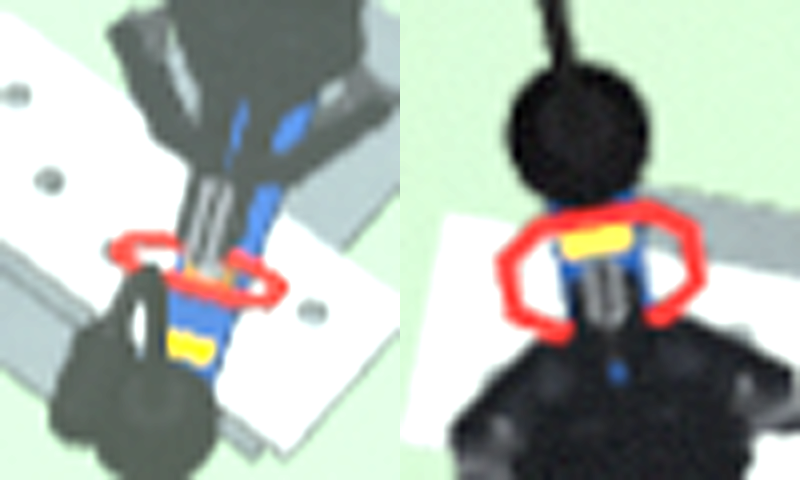

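The tip is coming out freely. I continue well clear.

Emit:
{"api": "step_arm", "payload": {"commands": [[[0, 0, -0.6, 0, 0, 0], [0, 0, -0.8, 0, 0, 0], [0, 0, -0.8, 0, 0, 0], [0, 0, -0.8, 0, 0, 0], [0, 0, -0.8, 0, 0, 0], [0, 0, -0.8, 0, 0, 0], [0, 0, -0.5, 0, 0, 0], [0, 0, 0, 0, 0, 0]]]}}

```text
t: 12.68
ee_pos: [0.5712, 0.053, 0.1787]
eef_rot: [0.92, 0.089, 0.381, -0.034]
force: [0.0, -0.5, 1.2]
gripper_width: 0.0002
```

```bash
python3 zz.py z20 .36; python3 - <<'E'
from ang import *
im=camera('top'); cv2.imwrite('pics/top20.png',im); s=camera('scene'); cv2.imwrite('pics/scene20.png',s)
print(headang(im)[1]-.0059)
e={}
for n,i in(('scene',s),('top',im)):
    h=cv2.cvtColor(i,cv2.COLOR_BGR2HSV); m=((h[...,0]<6)|(h[...,0]>172))&(h[...,1]>140)&(h[...,2]>70)
    u=proj(n,ring(.36)).astype(int); r=np.zeros_like(m); r[u[1]-16:u[1]+16,u[0]-20:u[0]+20]=1
    c=max(cv2.findContours((m&r).astype(np.uint8),0,2)[0],key=cv2.contourArea); e[n]=cv2.fitEllipse(c)[0]
X,er=tri(e['scene'],e['top']); print("ring centre",X,er,"expected home",ring(.36)); print("start was",tri((250.09,208.5),(259.59,172.44))[0],ring(0))
E
```

```text
ringC in tool mm [ 2.  -0.4 99. ]
t 12.68 p [0.5712 0.053  0.1787] r 0.0757 ang-ph0 0.3634 F [ 0.  -0.5  1.2] w 0.0002 q [-0.22 -0.34  2.13  0.47  0.66  0.88]
turn [0.09 0.01 0.01]
0.3571582173236253
ring centre [0.64165881 0.06666512 0.11460494] 0.003675856520249552 expected home [0.64118545 0.06662788 0.11      ]
start was [0.64242218 0.01432068 0.11386104] [0.64202757 0.01399992 0.11      ]
```

View pics/z20.png

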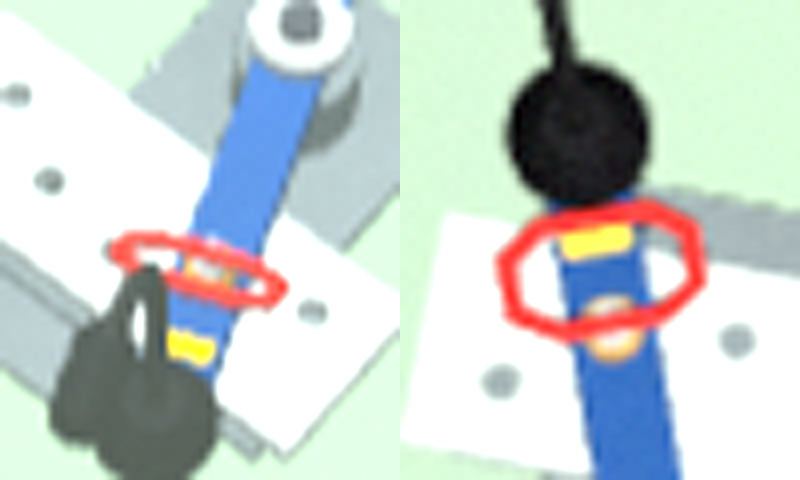

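View pics/top20.png

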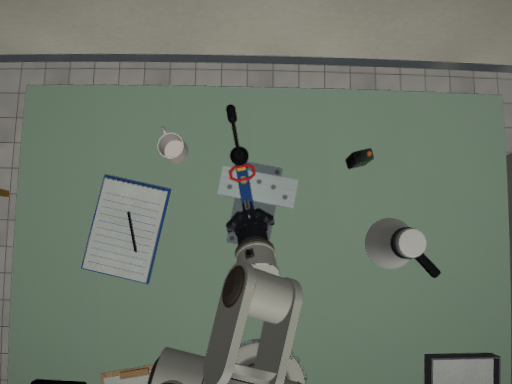

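```bash
python3 -c "
from rig import *
print(finish_job())"
```

```text
the job is handed in; nothing more can be done
None
```

The pin is home one hole to the left, on the logbook side, and the finger is out of the ring. I hand in at about 12.7 s of the 48 s allowed.

I put the closed fingertip through the ring at 45°, lifted the pin about 18–20 mm with 7 N at the wrist, and swung the arm. Once the pin was over the next hole I lowered it in and withdrew along the finger axis.

Last checks:
- **Arm angle:** +0.357 rad from the microphone head, against 0.36 nominal and within the play of about 0.01.
- **Pin home:** the ring centre triangulates to 114.6 mm high, against 113.9 mm measured at the start with the pin home. The spring force fell to zero as I lowered it.
- **Finger clear:** the finger is well clear of the ring, and the wrist force reads about zero, within noise.
- **Surroundings:** the megaphone, mug and radio are at the same pixels in the top view as before.

Disagreements:
- **Fingertip position:** both cameras showed the closed fingertips ending about 40 mm short of the reported TCP. I judged depth by images and contact force instead.
- **Ring height:** both readings of the ring height are 4–5 mm above the stated 110 mm. The bias is the same at start and end, so I compared the two with each other.

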